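Glaze a kitchen spotlight: glass in, retaining ring screwed snug

TASK

Put the front glass into the spotlight barrel that stands nose-up in the vice, so that it lies flat on its seal, and let go of it. Then set the dark retaining ring over the barrel's nose and screw it down clockwise until it is snug and holds the glass firmly against the seal, but no tighter, for overtightening or forcing the ring cracks the glass. Do not push the other things on the worktop about.

Things in the scene. Friction and masses are not known exactly. Their poses are not given: they have to be found in the camera images.
- vice: Small blue bench vice fixed to the worktop, black base 130 x 100 mm, any yaw. Origin: on the worktop under the barrel's axis. Jaws (tops 64 mm up) close along its x; screw and T-handle, 42 mm up, reach 100 mm along +x. It holds a ceiling spotlight's aluminium barrel upright, nose up, 58 mm in diameter, shoulder 88 mm up. The barrel slips only above 5 N m.
- cell (a point): Centre of the rim of the barrel's nose, 102 mm above the worktop, z up. The nose is a neck 48 mm outside, 14 mm tall on the shoulder. Its mouth is the cell for the glass: a round recess 42 mm in diameter (45 mm at the chamfered mouth); its floor is a black silicone seal 4.5 mm below the rim that gives elastically by about 1 mm per 15 N.
- thread (a point): On the axis, 8.5 mm below the rim, amid the thread outside the neck: three equal ramps of 80 degrees, 54.4 mm across, and three 40 degree gaps. Flat tops 3 mm below the rim; undersides start 5.5 mm below it at the gap and sink 0.078 mm per degree clockwise seen from above. The barrel stands at any angle, not told by this yaw: look for the red dot on the shoulder at each gap, or feel.
- glass: Loose round front glass, pale green, 40 mm in diameter, 7 mm thick, 22 g, both faces alike, lying flat on the worktop. Origin: centre of its underside, z up. Seated, its underside lies 4.5 mm below the rim and its top 2.5 mm above it. Fingers round it meet the rim before it is seated: gripped 2 mm or more above its underside, let it go with the underside 1 to 2 mm below the rim.
- ring: Loose dark steel retaining ring lying right way up on the worktop, about 70 g: knurled skirt 62 mm outside, 58 mm inside, 16.5 mm tall with the 3 mm flange that closes its top; 34 mm hole in the flange. Origin: centre of the skirt's lower edge, z up through the flange. It screws down clockwise seen from above. On the worktop it may be gripped anywhere round the skirt.
- ring_pins (a point): On the ring's axis, 2.5 mm above its lower edge, at the height of three round pins, 4 mm thick, that stand in to 50 mm across at 0, 120 and 240 degrees from its x axis, each under an red dot on the flange. Set on the nose, pins land on the ramps (lower edge 3.5 mm below the rim) or drop through the gaps until the flange meets the glass (lower edge 11 mm below the rim).
- ring_flange (a point): Centre of the flange's underside, 13.5 mm above the ring's lower edge. Pins on the ramps: turn anticlockwise under a light push (up to 90 degrees) until it drops 7 mm. Then clockwise: free for up to 60 degrees, then it draws down onto the glass, clamping 0.7 to 1 N more per degree, held by friction. Snug: drawn down about 0.8 mm, some 12 N; 5 to 25 N will do, 30 N (2 mm) cracks the glass.
- screwdriver: Orange-handled screwdriver, 190 mm long, lying on the worktop; a bystander. Origin: mid length, underside.
- old_lamp: Removed white spotlight lamp, 50 mm in diameter, 55 mm tall, standing on its face, pins up; a bystander. Origin: centre of its underside.
- bag_roll: Black roll of bin bags standing upright, 66 mm in diameter, 170 mm tall; a bystander. Origin: centre of its underside.
- bottle: Clear plastic bottle with a white cap, 64 mm in diameter, 190 mm tall; a bystander. Origin: centre of its underside.

How it is judged (in metres and radians):
On the way, in this order (a step that is already met when the one before it is completed fails the run):
1. the glass lies flat in the cell on its seal, let go (horizontal distance between glass and cell below 0.0025 m and z of glass in the frame of cell below -0.0035 m and angle between glass's own z axis and vertical below 0.05 rad and contact force between the fingers and glass below 0.1 N), for 0.2 s.
2. the ring has dropped over the nose, its pins past the ramps (horizontal distance between ring and cell below 0.0025 m and z of ring in the frame of cell below -0.0095 m and angle between ring's own z axis and vertical below 0.06 rad), for 0.1 s.
At the end, for the whole second after the job is handed in: Glass in the cell: centred within 2.5 mm, underside 4 mm or more below the rim, tilt under 2 degrees. Ring over the nose: centred within 2.5 mm, lower edge 10 mm or more below the rim, tilt under 2 degrees, at rest, by itself clamping the glass with over 4 N. Robot off (horizontal distance between each of glass, ring and cell below 0.0025 m and z of glass in the frame of cell below -0.004 m and angle between each of glass, ring's own z axis and vertical below 0.035 rad and z of ring in the frame of cell below -0.01 m and linear speed of ring below 0.01 m/s and contact force between ring and glass above 4 N); the robot touches nothing.
It fails at once if the glass is cracked: squeezed by the ring, or pressed into the barrel, with more than 30 N (contact force between ring and glass above 30 N or contact force between glass and vice above 32 N).
It fails at once if the ring is jammed against the barrel with more than 80 N (contact force between ring and vice above 80 N).
It fails at once if a bystander is moved by more than 30 mm (distance of any of screwdriver, old_lamp, bag_roll, bottle from where it was at the start of the episode above 0.03 m).
It also fails if it takes over 67 s, if anything falls off the work surface, if the arm or the gripper's body presses on something with over 40 N, if the wrist force passes 120 N, or if a joint passes its speed limit or range.

ROBOT

A 6-joint arm with a two-finger parallel gripper is mounted at the origin on the work surface. World frame = base frame: x ahead of the robot, y to its left, z up, the work surface at z = 0. Lengths are in mm, angles in degrees, forces in N, time in s.
With the tool pointing down it reaches from about 350 to 850 mm from the base axis. Payload 8.1 kg.
Tool frame: the origin (TCP) lies midway between the tips of the shut fingers; the grasp point (between the pads) lies 19 mm behind it; z points along the fingers, y is the line along which they close (so a half turn about z gives the same grasp; the last joint's range is limited). The gripper opens to 85 mm and grips with 20 to 120 N. Pads are 22 mm wide; open, the fingers measure 114 mm over their backs; the gripper's body (76 mm by 85 mm) begins 54 mm behind the grasp point. The pads swing forward as they close: fully open they stand 13 mm farther back than shut.
Start: joints at [64.893, 7.471, 85.268, -0, 87.261, -4.893], TCP at [207.295, 563.058, 231.292] pointing down, gripper open.
Joint ranges: [-169.43, 169.43], [-51.17, 129.36], [1.28, 143.12], [-76.62, 256.62], [0, 156.53], [-152.29, 152.29]. Speed limits (degrees/s): [136.94, 136.94, 159.86, 180, 180, 180].

INTERFACE

Orientations are given as [roll, pitch, yaw] about the fixed x, y, z axes, in that order (R = Rz(yaw) Ry(pitch) Rx(roll)).
In Python, from bench import sense, snapshot, camera_params, hand_in, masks_of, pinpoint gives the robot as it stands.
- The arm moves only by the tool step_arm, never from a script. Its argument "targets" is a list of rows, each an object with "angular": the turn, a rotation vector about the tool's x, y, z scaled (see below), a list of three; "dp": the shift along the tool's x, y, z scaled (see below), a list of three; "fingers": the closure, from 0 (fully open) to 1 (shut). A call has exactly 8 rows; each row is the pose to reach, as a shift and turn from the pose commanded when the call began, along the tool's axes at that moment, turning the shorter way round; what a row does not reach only later rows make up. The controller multiplies each number of a shift by 0.2 m and each number of a turn by 180 degrees. A row lasts 1/8 s, in which the tool goes at most 62.5 mm and 10.7 degrees, less where a joint would pass 70% of its speed; a pose out of reach is approached as far as the arm can. A call with a number of a shift or a turn outside -1 to 1 is refused whole. A call with a gripper value outside its range is refused whole. The fingers move at their own pace and stop on an object; "newtons" is the grip in N (left out, the last holds). Time passes only in rows, so rows that repeat a pose let the fingers close, or fill a call up. It gives the time, the measured TCP pose, the force, the opening and the grip force at its end, in the units of the state.
- sense(): the state, without advancing time (a new reading comes with each control period).
- snapshot(name): name is "scene" or "top" or "wrist"; returns the picture (420x560x3 uint8, blue, green, red); there is no depth.
- camera_params(name): a dict with "vfov" (degrees; the focal length in pixels is half the picture's height over the tangent of half this angle, whatever the lens; pixels are square), "cx", "cy" (the principal point, pixels), "D" ([k1, k2, p1, p2, k3] as OpenCV has them; the pictures are not rectified), "R" (3x3) and "t" (3): a world point X has camera coordinates R X + t. Camera axes: x right, y down, z forward; pixel columns grow to the right and rows downward; lengths in mm; the calibration is good to about 2 mm. A picture is of the moment at which its call begins: read the wrist's pose just before it. camera_params takes no time and is no camera call; for the wrist camera it gives the pose at the moment of the call.
- hand_in(): hands the job in; it is judged then, once.
Trained networks look in the newest picture that a camera, given by its name, has taken for a name from the list of things; names that differ only in an ending like _2 or _b are one class to them, and where a whole thing is asked for, a point or a joint stands for the part that bears it (a point fixed in the world has none). Each returns a list of dicts, best first, with "conf" (0 to 1); they miss things now and then, are a little off and sometimes report something else, mostly with a low value. They report only what shows in the picture. A call takes as long as a camera call.
- masks_of(camera, label): "pixels" (420x560 bool, what is visible of it) and "at" ([column, row] in pixels, amid what is visible of it).
- pinpoint(camera, label): "at" ([column, row] in pixels: a listed point, or the origin of a listed thing).
The state is a dict: "time": time; "joint_pos": joint angles; "qd": joint speeds; "joint_efforts": joint torques, N m; "tool_pos": TCP position; "tcp_rot": TCP orientation; "ft_force": force on the tool from outside, world axes, zero at the start; "wrist_torque": the same for the moment, N m; "finger_gap": finger opening in mm; "grip_force": force on a finger pad.
Only numpy, scipy, OpenCV 4.12 (cv2) and the standard library are available. Lean on these libraries where they do the work, as an engineer would, in place of code of your own. Each camera call takes 0.05 s, during which the arm holds its last target. There are 200 camera calls.

## Working session

There is one attempt and no reset: what is moved stays moved. The work goes in short steps, Python scripts to look and compute and a tool call to move; the robot and the scene stay as the last step left them, time stands still between calls to the robot, and variables do not carry over. Pictures are saved under pics/ and viewed, at most 10 in all, crops included, and the job is handed in when it is done.

Besides the shell and the picture viewer there is one more tool, called as a command line: name --argument value ..., lists and objects as JSON in quotes. step_arm: Moves the arm, as the interface text tells. Its arguments: {"type":"object","properties":{"targets":{"type":"array","items":{"type":"object","properties":{"angular":{"type":"array","items":{"type":"number","minimum":-1,"maximum":1}},"dp":{"type":"array","items":{"type":"number","minimum":-1,"maximum":1}},"fingers":{"type":"number"}}}},"newtons":{"type":"number"}},"required":["targets"]}

```bash
ls; mkdir -p pics
cat > h.py <<'E'
import numpy as np, cv2
from bench import *
from scipy.spatial.transform import Rotation as Ro
def K(p):
    f=210/np.tan(np.radians(p["vfov"]/2)); return np.array([[f,0,p["cx"]],[0,f,p["cy"]],[0,0,1.]])
def ray(p,uv):
    u=cv2.undistortPoints(np.array([[uv]],float),K(p),np.array(p["D"],float))[0,0]
    R=np.array(p["R"],float);t=np.array(p["t"],float)
    d=R.T@np.array([u[0],u[1],1]);return -R.T@t,d/np.linalg.norm(d)
def onz(p,uv,z):
    c,d=ray(p,uv);return c+d*(z-c[2])/d[2]
def tri(obs):
    A=np.zeros((3,3));b=np.zeros(3)
    for p,uv in obs:
        c,d=ray(p,uv);P=np.eye(3)-np.outer(d,d);A+=P;b+=P@c
    return np.linalg.solve(A,b)
def proj(p,X):
    R=np.array(p["R"],float);t=np.array(p["t"],float)
    return cv2.projectPoints(np.atleast_2d(np.array(X,float)),cv2.Rodrigues(R)[0],t,K(p),np.array(p["D"],float))[0][:,0]
E
cat > a.py <<'E'
from h import *
s=sense();print({k:np.round(v,2).tolist() for k,v in s.items()})
Z=dict(cell=102,thread=93.5,glass=0,ring=0,ring_pins=2.5,ring_flange=13.5,screwdriver=0,old_lamp=0,bag_roll=0,bottle=0,vice=0)
ims=[]
for c in ["scene","top","wrist"]:
    im=snapshot(c);p=camera_params(c);cv2.imwrite(f"pics/{c}0.png",im)
    print(c,np.round(-np.array(p["R"]).T@np.array(p["t"])),np.round(p["vfov"],1))
    for n,z in Z.items():
        for r in pinpoint(c,n)[:2]:
            print(c,n,round(r["conf"],2),np.round(r["at"],1),np.round(onz(p,r["at"],z),1))
E
python3 a.py
```

```text
pics
{'time': 0.0, 'joint_pos': [64.89, 7.52, 85.33, -0.0, 87.26, -4.89], 'qd': [-0.15, -0.11, 0.06, 0.07, 0.24, 0.04], 'joint_efforts': [0.0, -56.94, -50.06, -0.0, 0.01, 0.0], 'tool_pos': [207.07, 562.54, 230.22], 'tcp_rot': [-179.89, -0.01, 159.78], 'ft_force': [0.13, -0.13, 0.52], 'wrist_torque': [-0.06, 0.01, -0.01], 'grip_force': 0.0, 'finger_gap': 85.87}
scene [1714. -305.  970.] 55.4
scene cell 0.82 [278.8 212.1] [ 6.005e+02 -1.000e-01  1.020e+02]
scene thread 0.69 [280.4 212.1] [591.3   8.5  93.5]
scene glass 0.64 [336.7 207.9] [510.2 270.3   0. ]
scene ring 0.42 [212.5 236.6] [ 545.5 -244.5    0. ]
scene ring_pins 0.57 [210.7 236. ] [ 543.1 -250.7    2.5]
scene ring_flange 0.46 [208. 236.] [ 553.6 -261.    13.5]
scene screwdriver 0.48 [356.  241.9] [726.3 257.8   0. ]
scene old_lamp 0.6 [202.9 265.4] [ 689.4 -299.3   -0. ]
scene bottle 0.94 [381.5 181. ] [378.2 543.5   0. ]
scene vice 0.84 [278.  232.5] [592.2  -2.1   0. ]
scene vice 0.53 [145.2 241. ] [ 499.4 -494.1    0. ]
top [ 411.  -15. 1368.] 49.3
top cell 0.86 [278.4 211.6] [593.6 -11.2 102. ]
top cell 0.53 [278.3 212. ] [592.5 -10.9 102. ]
top thread 0.84 [275.1 208.7] [603.1  -1.9  93.5]
top glass 0.59 [177.7 249.1] [493.9 290.7   0. ]
top ring 0.66 [360.1 227. ] [ 562.1 -257.4   -0. ]
top ring_pins 0.76 [357.9 226.2] [ 564.2 -250.4    2.5]
top ring_flange 0.48 [358.3 225.1] [ 566.3 -249.7   13.5]
top screwdriver 0.73 [185.5 173.5] [725.6 274.4   0. ]
top old_lamp 0.64 [372.4 184.4] [ 693.3 -298.3    0. ]
top bag_roll 0.82 [436.  246.2] [ 503.7 -489.1    0. ]
top bottle 0.85 [ 96.1 277.7] [405.6 538.2   0. ]
top vice 0.69 [280.9 212. ] [607.1 -18.4   0. ]
wrist [144. 586. 374.] 66.4
wrist screwdriver 0.28 [307.7 324. ] [405.5 527.3   0. ]
wrist bottle 0.89 [307.8 326.9] [409.9 525.9   0. ]
```

View pics/top0.png

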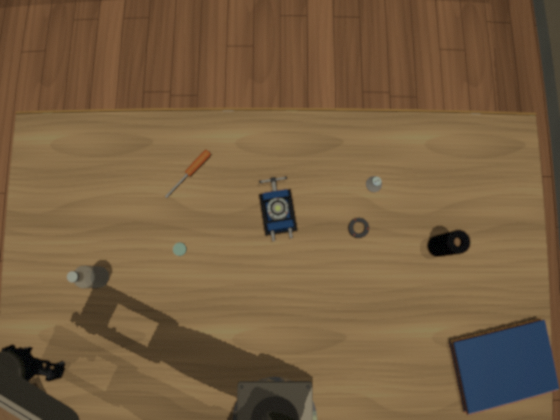

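View pics/scene0.png

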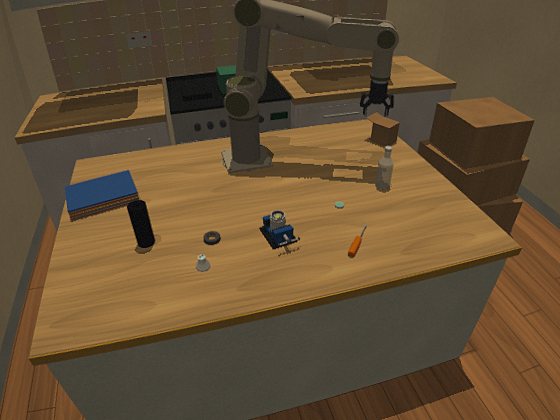

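```bash
cat >> h.py <<'E'
def plan(X,yaw,s=None):
    s=s or sense();R=Ro.from_euler("xyz",s["tcp_rot"],degrees=True)
    T=Ro.from_euler("xyz",[180,0,yaw],degrees=True)
    print("from",np.round(s["tool_pos"],1),"dp",np.round(R.inv().apply(np.array(X)-s["tool_pos"])/200,4),"ang",np.round((R.inv()*T).as_rotvec()/np.pi,4))
E
python3 -c "
from h import *
plan([480,280,200],120)"
```

```text
from [207.3 563.1 231.3] dp [-1.7686 -0.8569  0.1565] ang [-0.     0.     0.221]
```

step_arm --targets '[{"dp":[-0.25,-0.12,0.02],"angular":[0,0,0],"fingers":0},{"dp":[-0.5,-0.24,0.04],"angular":[0,0,0],"fingers":0},{"dp":[-0.75,-0.36,0.06],"angular":[0,0,0],"fingers":0},{"dp":[-1,-0.48,0.08],"angular":[0,0,0],"fingers":0},{"dp":[-1,-0.6,0.1],"angular":[0,0,0],"fingers":0},{"dp":[-1,-0.75,0.12],"angular":[0,0,0],"fingers":0},{"dp":[-1,-0.86,0.15],"angular":[0,0,0],"fingers":0},{"dp":[-1,-0.86,0.15],"angular":[0,0,0],"fingers":0}]'

```text
time: 2.8
tool_pos: [335.2, 331.6, 201.0]
tcp_rot: [-180.0, -0.0, 159.7]
ft_force: [-0.5, 1.2, 0.5]
finger_gap: 85.3
grip_force: 0.0
```

step_arm --targets '[{"dp":[-0.2,0,0],"angular":[0,0,0.05],"fingers":0},{"dp":[-0.4,0,0],"angular":[0,0,0.1],"fingers":0},{"dp":[-0.6,0,0],"angular":[0,0,0.15],"fingers":0},{"dp":[-0.77,0,0],"angular":[0,0,0.2],"fingers":0},{"dp":[-0.77,0,0],"angular":[0,0,0.22],"fingers":0},{"dp":[-0.77,0,0],"angular":[0,0,0.22],"fingers":0},{"dp":[-0.77,0,0],"angular":[0,0,0.22],"fingers":0},{"dp":[-0.77,0,0],"angular":[0,0,0.22],"fingers":0}]'

```text
time: 3.8
tool_pos: [479.8, 279.8, 201.4]
tcp_rot: [180.0, -0.0, 120.3]
ft_force: [-0.2, -0.1, 0.1]
finger_gap: 85.4
grip_force: 0.0
```

```bash
cat > w.py <<'E'
from h import *
import sys
Z=dict(cell=102,thread=93.5,glass=0,ring=0,ring_pins=2.5,ring_flange=13.5,vice=0)
s=sense();p=camera_params("wrist");im=snapshot("wrist");cv2.imwrite(f"pics/{sys.argv[1]}.png",im)
print(np.round(s["time"],2),np.round(s["tool_pos"],1),np.round(s["tcp_rot"],2),np.round(s["joint_pos"],1),np.round(s["ft_force"],2))
print("cam",np.round(-np.array(p["R"]).T@np.array(p["t"]),1),"axis",np.round(np.array(p["R"])[2],2))
for a in sys.argv[2:]:
    n,*z=a.split(":");z=float(z[0]) if z else Z[n]
    for r in pinpoint("wrist",n)[:2]: print(n,round(r["conf"],2),np.round(r["at"],1),np.round(onz(p,r["at"],z),1))
    for r in masks_of("wrist",n)[:1]:
        m=r["pixels"].astype(np.uint8);c=max(cv2.findContours(m,0,1)[0],key=len)
        e=cv2.fitEllipse(c) if len(c)>5 else None
        print(" mask",round(r["conf"],2),m.sum(),np.round(r["at"],1),"ell",e)
E
python3 w.py w1 glass
```

```text
3.8 [479.8 279.8 201.4] [179.99  -0.   120.28] [25.   1.5 94.7  0.  83.8 -5.3] [-0.22 -0.06  0.14]
cam [446.2 337.8 344.1] axis [ 0.13 -0.23 -0.96]
glass 0.95 [295.8 183.6] [492.9 287.8   0. ]
 mask 0.83 1046 [297.3 185.1] ell ((295.8189392089844, 186.3828582763672), (35.49907302856445, 35.81669998168945), 147.37229919433594)
```

```bash
python3 -c "
from h import *
p=camera_params('wrist');print(onz(p,[295.8,185.4],5))
plan([492,287.5,60],120)"
```

```text
[493.3048252  286.57712451   5.        ]
from [479.9 279.6 201.4] dp [0.0038 0.0722 0.707 ] ang [0.0001 0.     0.0013]
```

step_arm --targets '[{"dp":[0,0.07,0.2],"angular":[0,0,0],"fingers":0},{"dp":[0,0.07,0.4],"angular":[0,0,0],"fingers":0},{"dp":[0,0.07,0.6],"angular":[0,0,0],"fingers":0},{"dp":[0,0.07,0.7],"angular":[0,0,0],"fingers":0},{"dp":[0,0.07,0.7],"angular":[0,0,0],"fingers":0},{"dp":[0,0.07,0.7],"angular":[0,0,0],"fingers":0},{"dp":[0,0.07,0.7],"angular":[0,0,0],"fingers":0},{"dp":[0,0.07,0.7],"angular":[0,0,0],"fingers":0}]'

```text
time: 4.95
tool_pos: [493.0, 286.8, 62.6]
tcp_rot: [179.9, 0.0, 120.2]
ft_force: [0.5, -0.6, 1.2]
finger_gap: 85.5
grip_force: 0.0
```

```bash
python3 w.py w2 glass
```

```text
4.95 [493.  286.8  62.6] [1.7988e+02 1.0000e-02 1.2019e+02] [25.  11.1 99.5  0.  69.2 -5.2] [ 0.55 -0.63  1.19]
cam [459.2 344.7 205.3] axis [ 0.14 -0.23 -0.96]
glass 0.76 [283.5 225.5] [495.  286.2   0. ]
 mask 0.95 2765 [283.6 227.3] ell ((282.3878173828125, 226.70654296875), (57.50815200805664, 59.41946792602539), 100.1775894165039)
```

View pics/w2.png

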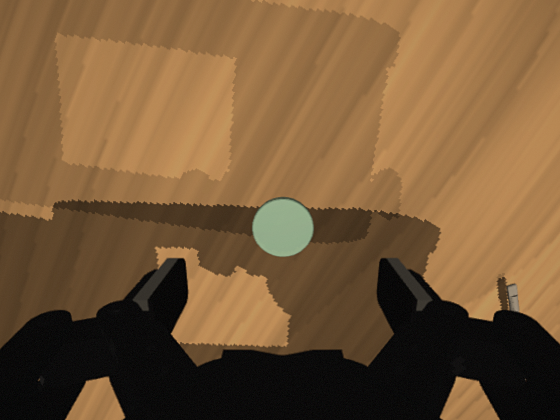

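```bash
python3 -c "
from h import *
p=camera_params('wrist');X=onz(p,[282.6,226.5],5);print(X)
plan([X[0],X[1],2],120)"
```

```text
[493.10892837 286.6468763    5.        ]
from [492.4 286.5  61.8] dp [-0.001   0.0031  0.2989] ang [0.0002 0.     0.001 ]
```

step_arm --targets '[{"dp":[0,0.003,0.12],"angular":[0,0,0],"fingers":0},{"dp":[0,0.003,0.22],"angular":[0,0,0],"fingers":0},{"dp":[0,0.003,0.28],"angular":[0,0,0],"fingers":0},{"dp":[0,0.003,0.298],"angular":[0,0,0],"fingers":0.2},{"dp":[0,0.003,0.298],"angular":[0,0,0],"fingers":0.2},{"dp":[0,0.003,0.298],"angular":[0,0,0],"fingers":0.3},{"dp":[0,0.003,0.298],"angular":[0,0,0],"fingers":0.4},{"dp":[0,0.003,0.298],"angular":[0,0,0],"fingers":0.4}]' --newtons 20

```text
time: 6.1
tool_pos: [492.9, 286.8, 2.1]
tcp_rot: [180.0, 0.0, 120.2]
ft_force: [-0.4, -0.5, -0.9]
finger_gap: 51.2
grip_force: 0.0
```

step_arm --targets '[{"dp":[0,0,0],"angular":[0,0,0],"fingers":0.6},{"dp":[0,0,0],"angular":[0,0,0],"fingers":0.6},{"dp":[0,0,0],"angular":[0,0,0],"fingers":0.6},{"dp":[0,0,0],"angular":[0,0,0],"fingers":0.6},{"dp":[0,0,0],"angular":[0,0,0],"fingers":0.6},{"dp":[0,0,0],"angular":[0,0,0],"fingers":0.6},{"dp":[0,0,0],"angular":[0,0,0],"fingers":0.6},{"dp":[0,0,0],"angular":[0,0,0],"fingers":0.6}]'

```text
time: 7.1
tool_pos: [492.9, 286.8, 2.2]
tcp_rot: [180.0, 0.0, 120.2]
ft_force: [-2.1, -1.7, 5.3]
finger_gap: 38.1
grip_force: 19.8
```

```bash
python3 -c "
from h import *
plan([545,140,165],120);plan([598,-5,165],120)"
```

```text
from [492.9 286.8   2.2] dp [-0.7655 -0.1434 -0.8142] ang [0.0001 0.     0.0011]
from [492.9 286.8   2.2] dp [-1.5254 -0.279  -0.8142] ang [0.0001 0.     0.0011]
```

step_arm --targets '[{"dp":[0,0,-0.1],"angular":[0,0,0],"fingers":0.6},{"dp":[0,0,-0.3],"angular":[0,0,0],"fingers":0.6},{"dp":[-0.05,-0.01,-0.5],"angular":[0,0,0],"fingers":0.6},{"dp":[-0.2,-0.04,-0.7],"angular":[0,0,0],"fingers":0.6},{"dp":[-0.4,-0.08,-0.81],"angular":[0,0,0],"fingers":0.6},{"dp":[-0.6,-0.12,-0.81],"angular":[0,0,0],"fingers":0.6},{"dp":[-0.8,-0.15,-0.81],"angular":[0,0,0],"fingers":0.6},{"dp":[-1,-0.18,-0.81],"angular":[0,0,0],"fingers":0.6}]'

```text
time: 8.1
tool_pos: [562.8, 94.5, 165.3]
tcp_rot: [179.9, 0.0, 120.2]
ft_force: [0.1, 0.3, -0.7]
finger_gap: 38.0
grip_force: 20.2
```

step_arm --targets '[{"dp":[-0.2,-0.03,0],"angular":[0,0,0],"fingers":0.6},{"dp":[-0.35,-0.06,0],"angular":[0,0,0],"fingers":0.6},{"dp":[-0.48,-0.09,0],"angular":[0,0,0],"fingers":0.6},{"dp":[-0.53,-0.1,0],"angular":[0,0,0],"fingers":0.6},{"dp":[-0.53,-0.1,0],"angular":[0,0,0],"fingers":0.6},{"dp":[-0.53,-0.1,0],"angular":[0,0,0],"fingers":0.6},{"dp":[-0.53,-0.1,0],"angular":[0,0,0],"fingers":0.6},{"dp":[-0.53,-0.1,0],"angular":[0,0,0],"fingers":0.6}]'

```text
time: 9.1
tool_pos: [598.0, -5.3, 163.7]
tcp_rot: [-180.0, -0.0, 120.2]
ft_force: [-0.0, 0.6, -1.3]
finger_gap: 38.2
grip_force: 20.2
```

```bash
python3 w.py w3 cell thread glass:165
```

```text
9.1 [598.   -5.3 163.7] [-1.8000e+02 -1.0000e-02  1.2024e+02] [ -5.4   9.5  90.2   0.   80.3 -35.7] [-0.04  0.6  -1.31]
cam [564.5  52.8 306.4] axis [ 0.13 -0.23 -0.96]
cell 0.94 [290.7 231.5] [606.   -6.9 102. ]
 mask 0.59 15205 [289.9 197.2] ell ((294.3808898925781, 200.37864685058594), (115.44966125488281, 216.08091735839844), 109.3475341796875)
thread 0.94 [286.  227.8] [603.5  -8.7  93.5]
 mask 0.65 14986 [288.2 197.7] ell ((294.7260437011719, 200.32261657714844), (114.35057830810547, 215.2475128173828), 109.75469207763672)
glass 0.69 [283.7 265.2] [599.1  -5.  165. ]
 mask 0.62 5218 [282.4 267.2] ell ((281.9696350097656, 266.3264465332031), (80.20233917236328, 81.00631713867188), 108.86495208740234)
```

View pics/w3.png

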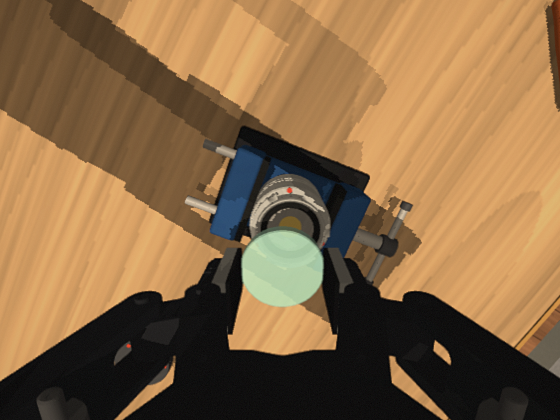

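step_arm --targets '[{"dp":[0.1,0,0],"angular":[0,0,0],"fingers":0.6},{"dp":[0.2,0.02,0],"angular":[0,0,0],"fingers":0.6},{"dp":[0.2,0.02,0],"angular":[0,0,0],"fingers":0.6},{"dp":[0.2,0.02,0],"angular":[0,0,0],"fingers":0.6},{"dp":[0.2,0.02,0],"angular":[0,0,0],"fingers":0.6},{"dp":[0.2,0.02,0],"angular":[0,0,0],"fingers":0.6},{"dp":[0.2,0.02,0],"angular":[0,0,0],"fingers":0.6},{"dp":[0.2,0.02,0],"angular":[0,0,0],"fingers":0.6}]'

```text
time: 10.45
tool_pos: [581.5, 30.4, 163.6]
tcp_rot: [-180.0, -0.0, 120.2]
ft_force: [-0.6, -0.1, -0.7]
finger_gap: 38.1
grip_force: 20.2
```

```bash
python3 w.py w4 cell thread glass:165
python3 - <<'E'
from h import *
import json
p=camera_params("wrist");json.dump({k:np.array(v).tolist() for k,v in p.items()},open("w4.json","w"))
im=cv2.imread("pics/w4.png")
c=proj(p,[603.5,-8,102])[0];x,y=map(int,c);print(c)
cr=im[y-60:y+60,x-75:x+75];cv2.imwrite("pics/w4c.png",cv2.resize(cr,None,fx=5,fy=5,interpolation=cv2.INTER_CUBIC));print(x-75,y-60)
E
```

```text
10.45 [581.5  30.4 163.6] [-179.99   -0.    120.17] [ -2.    7.1  92.8  -0.   80.1 -32.2] [-0.59 -0.12 -0.66]
cam [548.   88.5 306.4] axis [ 0.13 -0.23 -0.96]
 mask 0.87 9241 [283.7 220.4] ell ((271.84002685546875, 221.64073181152344), (88.05052947998047, 170.5260009765625), 95.73319244384766)
 mask 0.93 9485 [283.7 222.6] ell ((271.5095520019531, 221.88665771484375), (88.79280090332031, 171.67941284179688), 95.59430694580078)
glass 0.6 [284.7 263.1] [582.4  31.9 165. ]
 mask 0.88 5278 [282.7 265.1] ell ((282.09259033203125, 266.40435791015625), (80.76063537597656, 81.37196350097656), 84.92452239990234)
[281.09235459 283.44464532]
206 223
```

View pics/w4c.png

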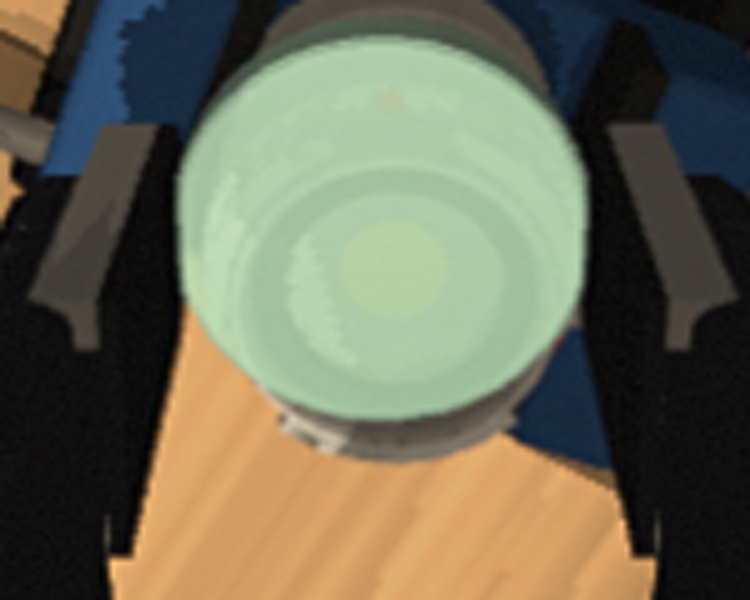

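step_arm --targets '[{"dp":[-0.2,0,0],"angular":[0,0,0],"fingers":0.6},{"dp":[-0.4,0,0],"angular":[0,0,0],"fingers":0.6},{"dp":[-0.4,0,0],"angular":[0,0,0],"fingers":0.6},{"dp":[-0.4,0,0],"angular":[0,0,0],"fingers":0.6},{"dp":[-0.4,0,0],"angular":[0,0,0],"fingers":0.6},{"dp":[-0.4,0,0],"angular":[0,0,0],"fingers":0.6},{"dp":[-0.4,0,0],"angular":[0,0,0],"fingers":0.6},{"dp":[-0.4,0,0],"angular":[0,0,0],"fingers":0.6}]'

```text
time: 11.8
tool_pos: [621.7, -38.3, 163.8]
tcp_rot: [180.0, 0.0, 120.2]
ft_force: [-0.2, 0.6, -0.3]
finger_gap: 38.0
grip_force: 20.2
```

```bash
python3 w.py w5 cell thread glass:165
python3 - <<'E'
from h import *
import json
p=camera_params("wrist");json.dump({k:np.array(v).tolist() for k,v in p.items()},open("w5.json","w"))
im=cv2.imread("pics/w5.png")
c=proj(p,[603.5,-8,102])[0];x,y=map(int,c);print(c)
cr=im[y-60:y+60,x-75:x+75];cv2.imwrite("pics/w5c.png",cv2.resize(cr,None,fx=5,fy=5,interpolation=cv2.INTER_CUBIC));print(x-75,y-60)
E
```

```text
11.8 [621.7 -38.3 163.8] [180.     0.   120.21] [ -8.2  13.2  86.    0.   80.8 -38.4] [-0.16  0.62 -0.29]
cam [588.1  19.8 306.5] axis [ 0.13 -0.23 -0.96]
cell 0.58 [283.8 173.2] [605.7  -8.1 102. ]
 mask 0.58 72 [124.6 347.5] ell ((125.86603546142578, 348.00006103515625), (8.232840538024902, 9.750535011291504), 48.64116287231445)
thread 0.57 [284.7 173.5] [607.   -9.1  93.5]
 mask 0.96 18273 [285.7 160.1] ell ((291.0329895019531, 158.55833435058594), (121.8221206665039, 224.7776336669922), 112.41803741455078)
 mask 0.78 5271 [285.1 267.1] ell ((282.0226135253906, 266.3933410644531), (80.40911865234375, 81.60840606689453), 108.84017944335938)
[281.0876464  171.02121895]
206 111
```

View pics/w5c.png

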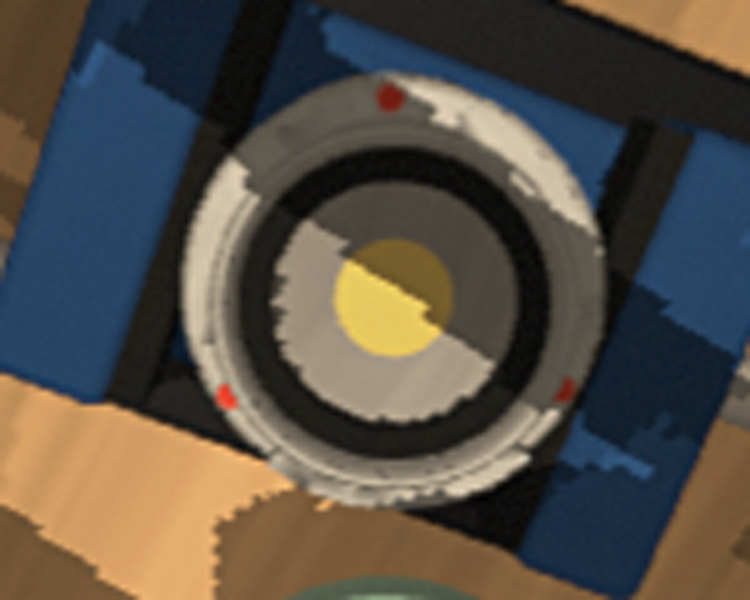

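Run:
```python
from h import *
import json
p=json.load(open("w5.json"))
cr=lambda a,b:[206+a/5-.4,111+b/5-.4]
print("seal",onz(p,cr(396,302),97.5),"barrel",onz(p,cr(393.5,290),88))
D=[onz(p,cr(*q),88) for q in [(390,97),(227,397),(566,390)]]
D=np.array(D);print(D)
# circle through dots
A=np.c_[2*D[:,:2],np.ones(3)];s=np.linalg.solve(A,(D[:,:2]**2).sum(1));c=s[:2];print("dots c",c,np.sqrt(s[2]+c@c))
print(np.degrees(np.arctan2(D[:,1]-c[1],D[:,0]-c[0])))
print("glass",[onz(p,[282.,266.4],z).round(1) for z in (161.6,165.1,168.6)])
# model: silhouettes
t=np.linspace(0,2*np.pi,90)
def el(X,z,r): return cv2.fitEllipse(proj(p,np.c_[X[0]+r*np.cos(t),X[1]+r*np.sin(t),0*t+z]).astype(np.float32))
def sil(X,z0,z1,r):
    q=np.vstack([proj(p,np.c_[X[0]+r*np.cos(t),X[1]+r*np.sin(t),0*t+z]) for z in (z0,z1)]).astype(np.float32)
    return cv2.fitEllipse(cv2.convexHull(q))
print("glass sil at tcp",sil([621.7,-38.3],161.6,168.6,20))
print("seal",el(c,97.5,21), "barrel",el(c,88,29))
```

```text
seal [605.93068303  -7.37012482  97.5       ] barrel [605.60716492  -7.34000267  88.        ]
[[592.20909423  14.6585957   88.        ]
 [593.12430562 -31.89281766  88.        ]
 [633.36701493  -7.30707073  88.        ]]
dots c [606.37123738  -8.34767665] 27.015826214905786
[ 121.61551659 -119.36291064    2.20748683]
glass [array([623.2, -40.7, 161.6]), array([622.4, -39.2, 165.1]), array([621.5, -37.7, 168.6])]
glass sil at tcp ((281.7547912597656, 263.8837890625), (82.56906127929688, 85.10491180419922), 90.00353240966797)
seal ((284.6254577636719, 171.82737731933594), (63.55707550048828, 64.03619384765625), 82.48947143554688) barrel ((284.51812744140625, 169.05001831054688), (84.24089050292969, 84.72145080566406), 80.49432373046875)
```

```bash
python3 -c "
from h import *
plan([605.6,-7.3,108],120.2)"
```

```text
from [621.7 -38.6 163.7] dp [0.1758 0.0091 0.2783] ang [-0.     -0.     -0.0001]
```

step_arm --targets '[{"dp":[0.1,0.005,0],"angular":[0,0,0],"fingers":0.6},{"dp":[0.176,0.009,0.05],"angular":[0,0,0],"fingers":0.6},{"dp":[0.176,0.009,0.15],"angular":[0,0,0],"fingers":0.6},{"dp":[0.176,0.009,0.24],"angular":[0,0,0],"fingers":0.6},{"dp":[0.176,0.009,0.278],"angular":[0,0,0],"fingers":0.6},{"dp":[0.176,0.009,0.278],"angular":[0,0,0],"fingers":0.6},{"dp":[0.176,0.009,0.278],"angular":[0,0,0],"fingers":0.6},{"dp":[0.176,0.009,0.278],"angular":[0,0,0],"fingers":0.6}]'

```text
time: 13.15
tool_pos: [606.2, -7.4, 109.0]
tcp_rot: [179.9, 0.1, 120.2]
ft_force: [-0.4, 0.6, -0.1]
finger_gap: 38.4
grip_force: 20.2
```

step_arm --targets '[{"dp":[0,0,0.006],"angular":[0,0,0],"fingers":0.6},{"dp":[0,0,0.012],"angular":[0,0,0],"fingers":0.6},{"dp":[0,0,0.018],"angular":[0,0,0],"fingers":0.6},{"dp":[0,0,0.022],"angular":[0,0,0],"fingers":0.6},{"dp":[0,0,0.026],"angular":[0,0,0],"fingers":0.6},{"dp":[0,0,0.026],"angular":[0,0,0],"fingers":0.6},{"dp":[0,0,0.026],"angular":[0,0,0],"fingers":0.6},{"dp":[0,0,0.026],"angular":[0,0,0],"fingers":0.6}]'

```text
time: 14.15
tool_pos: [605.6, -7.2, 103.0]
tcp_rot: [180.0, 0.0, 120.2]
ft_force: [0.3, -0.0, -1.1]
finger_gap: 38.1
grip_force: 20.2
```

```bash
python3 -c "
from h import *
s=sense();print(s['ft_force'],s['wrist_torque']);plan([605.6,-7.3,102.7],120.2)
im=snapshot('wrist');cv2.imwrite('pics/w6.png',im[180:400,140:420])"
```

```text
[ 0.26752827 -0.00845377 -1.05876733] [-0.01857593 -0.00359086 -0.06375243]
from [605.6  -7.2 103. ] dp [-0.0004 -0.0003  0.0013] ang [ 0.      0.     -0.0001]
```

View pics/w6.png

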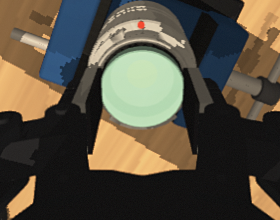

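step_arm --targets '[{"dp":[0,0,0.002],"angular":[0,0,0],"fingers":0.6},{"dp":[0,0,0.002],"angular":[0,0,0],"fingers":0.5},{"dp":[0,0,0.002],"angular":[0,0,0],"fingers":0.45},{"dp":[0,0,0.002],"angular":[0,0,0],"fingers":0.4},{"dp":[0,0,0.002],"angular":[0,0,0],"fingers":0.35},{"dp":[0,0,0.002],"angular":[0,0,0],"fingers":0.25},{"dp":[0,0,0.002],"angular":[0,0,0],"fingers":0.1},{"dp":[0,0,0],"angular":[0,0,0],"fingers":0}]'

```text
time: 15.2
tool_pos: [605.5, -7.2, 102.9]
tcp_rot: [-180.0, -0.0, 120.2]
ft_force: [0.5, 0.8, 0.2]
finger_gap: 85.4
grip_force: 0.0
```

step_arm --targets '[{"dp":[0,0,-0.05],"angular":[0,0,0],"fingers":0},{"dp":[0,0,-0.2],"angular":[0,0,0],"fingers":0},{"dp":[0,0,-0.35],"angular":[0,0,0],"fingers":0},{"dp":[0,0,-0.35],"angular":[0,0,0],"fingers":0},{"dp":[0,0,-0.35],"angular":[0,0,0],"fingers":0},{"dp":[0,0,-0.35],"angular":[0,0,0],"fingers":0},{"dp":[0,0,-0.35],"angular":[0,0,0],"fingers":0},{"dp":[0,0,-0.35],"angular":[0,0,0],"fingers":0}]'

```text
time: 16.2
tool_pos: [605.3, -7.2, 172.3]
tcp_rot: [-180.0, -0.0, 120.2]
ft_force: [0.7, -0.6, -0.8]
finger_gap: 85.3
grip_force: 0.0
```

```bash
python3 w.py w7 cell glass:97.5
python3 - <<'E'
from h import *
import json
p=camera_params("wrist");json.dump({k:np.array(v).tolist() for k,v in p.items()},open("w7.json","w"))
im=cv2.imread("pics/w7.png")
x,y=map(int,proj(p,[606,-7.6,100])[0])
cr=im[y-60:y+60,x-75:x+75];cv2.imwrite("pics/w7c.png",cv2.resize(cr,None,fx=5,fy=5,interpolation=cv2.INTER_CUBIC));print(x-75,y-60)
plan([580,-130,180],120);plan([562,-252,180],120)
E
```

```text
16.2 [605.3  -7.2 172.3] [-1.7995e+02 -3.0000e-02  1.2018e+02] [ -5.5  10.3  88.4  -0.   81.4 -35.7] [ 0.66 -0.6  -0.75]
cam [571.9  50.9 315. ] axis [ 0.13 -0.23 -0.96]
 mask 0.57 14282 [288.9 192.2] ell ((289.3998718261719, 196.97476196289062), (119.26577758789062, 206.83221435546875), 111.66593170166016)
glass 0.91 [283.6 219.2] [606.8  -7.2  97.5]
 mask 0.71 2588 [281.2 221.7] ell ((281.9098815917969, 221.34730529785156), (56.40990447998047, 56.66597366333008), 68.87626647949219)
206 159
from [605.6  -7.2 172.9] dp [-0.4664 -0.4192 -0.0357] ang [-0.    -0.     0.001]
from [605.6  -7.2 172.9] dp [-0.9484 -0.8037 -0.0358] ang [-0.    -0.     0.001]
```

View pics/w7c.png

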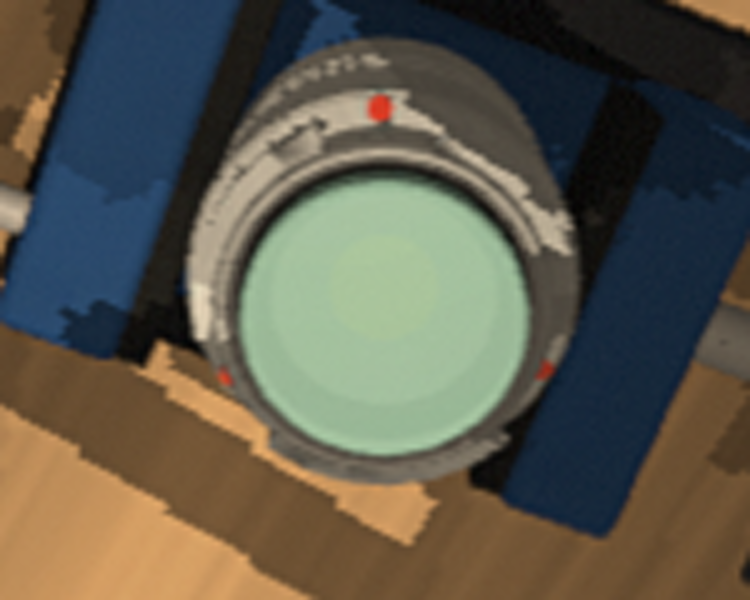

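step_arm --targets '[{"dp":[-0.2,-0.16,-0.04],"angular":[0,0,0],"fingers":0},{"dp":[-0.4,-0.33,-0.04],"angular":[0,0,0],"fingers":0},{"dp":[-0.6,-0.5,-0.04],"angular":[0,0,0],"fingers":0},{"dp":[-0.8,-0.67,-0.04],"angular":[0,0,0],"fingers":0},{"dp":[-0.95,-0.8,-0.04],"angular":[0,0,0],"fingers":0},{"dp":[-0.95,-0.8,-0.04],"angular":[0,0,0],"fingers":0},{"dp":[-0.95,-0.8,-0.04],"angular":[0,0,0],"fingers":0},{"dp":[-0.95,-0.8,-0.04],"angular":[0,0,0],"fingers":0}]'

```text
time: 17.45
tool_pos: [563.1, -250.7, 180.8]
tcp_rot: [180.0, -0.0, 120.3]
ft_force: [0.2, 0.4, 0.4]
finger_gap: 85.5
grip_force: 0.0
```

```bash
cat > dots.py <<'E'
from h import *
def dots(im,p,z,cen,rad=45,rmin=0):
    b,g,r=[im[...,i].astype(float) for i in range(3)]
    m=((r>1.6*g)&(r>1.6*b)&(r-np.maximum(g,b)>30)).astype(np.uint8)
    n,l,st,ce=cv2.connectedComponentsWithStats(m,connectivity=8);o=[]
    for i in range(1,n):
        X=onz(p,ce[i],z);d=np.hypot(*(X[:2]-np.array(cen)[:2]))
        if st[i,4]>2 and rmin<d<rad: o.append((st[i,4],ce[i].round(1).tolist(),X.round(1).tolist(),round(d,1),round(np.degrees(np.arctan2(X[1]-cen[1],X[0]-cen[0])),1)))
    return o
E
python3 w.py w8 ring ring_pins ring_flange
python3 - <<'E'
from dots import *
import json
print("shoulder w7",*dots(cv2.imread("pics/w7.png"),json.load(open("w7.json")),88,[606,-7.6]),sep="\n")
p=camera_params("wrist")
print("ring",*dots(cv2.imread("pics/w8.png"),p,16.5,[562,-252],60),sep="\n")
E
```

```text
17.45 [ 563.1 -250.7  180.8] [ 1.7999e+02 -2.0000e-02  1.2027e+02] [-28.8  11.5  86.    0.   82.4 -59. ] [0.21 0.42 0.35]
cam [ 529.6 -192.7  323.6] axis [ 0.13 -0.23 -0.96]
 mask 0.69 2229 [286.6 173.7] ell ((278.4572448730469, 186.51646423339844), (61.50796890258789, 62.93381118774414), 2.0645639896392822)
ring_pins 0.82 [278.8 183.3] [ 558.  -247.8    2.5]
 mask 0.66 2106 [277.4 171. ] ell ((278.7322692871094, 186.5006103515625), (60.19600296020508, 62.53010177612305), 17.30829429626465)
ring_flange 0.81 [277.8 187. ] [ 558.  -249.6   13.5]
 mask 0.87 2139 [293.5 184.1] ell ((278.833251953125, 186.1741485595703), (60.65879821777344, 62.42256546020508), 164.5336456298828)
shoulder w7
(np.int32(20), [281.7, 180.1], [592.8, 14.8, 88.0], np.float64(26.0), np.float64(120.6))
(np.int32(11), [314.6, 232.6], [634.3, -7.3, 88.0], np.float64(28.3), np.float64(0.6))
(np.int32(8), [250.5, 234.1], [593.2, -32.6, 88.0], np.float64(28.1), np.float64(-117.1))
ring
(np.int32(26), [267.4, 163.8], [537.6, -235.4, 16.5], np.float64(29.5), np.float64(145.7))
(np.int32(24), [305.3, 191.0], [582.8, -239.8, 16.5], np.float64(24.1), np.float64(30.2))
(np.int32(22), [263.1, 209.1], [556.1, -276.7, 16.5], np.float64(25.4), np.float64(-103.4))
```

```bash
python3 -c "
from h import *
plan([558.8,-250.6,-2],120.2)"
```

```text
from [ 563.  -251.5  181. ] dp [ 0.0145 -0.0157  0.9148] ang [0.     0.     0.0001]
```

step_arm --targets '[{"dp":[0.01,-0.015,0.2],"angular":[0,0,0],"fingers":0},{"dp":[0.01,-0.015,0.4],"angular":[0,0,0],"fingers":0},{"dp":[0.01,-0.015,0.55],"angular":[0,0,0],"fingers":0},{"dp":[0.01,-0.015,0.6],"angular":[0,0,0],"fingers":0},{"dp":[0.01,-0.015,0.6],"angular":[0,0,0],"fingers":0},{"dp":[0.01,-0.015,0.6],"angular":[0,0,0],"fingers":0},{"dp":[0.01,-0.015,0.6],"angular":[0,0,0],"fingers":0},{"dp":[0.01,-0.015,0.6],"angular":[0,0,0],"fingers":0}]'

```text
time: 18.8
tool_pos: [559.8, -252.0, 61.9]
tcp_rot: [180.0, 0.1, 120.2]
ft_force: [0.5, 0.1, 0.5]
finger_gap: 85.6
grip_force: 0.0
```

```bash
cat >> dots.py <<'E'
def three(o):
    D=np.array([q[2][:2] for q in sorted(o,key=lambda q:-q[0])[:3]]);c=D.mean(0)
    a=np.degrees(np.arctan2(*(D-c).T[::-1]));print("mean",c.round(1),"r",np.hypot(*(D-c).T).round(1),"phase",(a%120).round(1));return c
def look(name,z,cen,rad=45,rmin=0):
    s=sense();p=camera_params("wrist");im=snapshot("wrist");cv2.imwrite(f"pics/{name}.png",im)
    print(round(s["time"],2),np.round(s["tool_pos"],2),np.round(s["tcp_rot"],2));o=dots(im,p,z,cen,rad,rmin);print(*o,sep="\n")
    return three(o),p,im
E
python3 -c "
from dots import *
c,p,im=look('w9',16.5,[559,-250])
plan([c[0],c[1],-2],120.2)"
```

```text
18.8 [ 559.76 -251.96   61.89] [1.7995e+02 7.0000e-02 1.2019e+02]
(np.int32(56), [264.5, 190.7], [537.8, -234.5, 16.5], np.float64(26.3), np.float64(143.9))
(np.int32(44), [324.5, 232.8], [583.1, -239.0, 16.5], np.float64(26.5), np.float64(24.5))
(np.int32(44), [258.4, 260.1], [556.6, -275.9, 16.5], np.float64(26.0), np.float64(-95.3))
mean [ 559.2 -249.8] r [26.3 26.3 26.2] phase [24.4 24.3 24.4]
from [ 559.6 -251.9   61.6] dp [0.0105 0.0032 0.3182] ang [ 0.0002  0.0003 -0.0001]
```

step_arm --targets '[{"dp":[0.01,0.003,0.12],"angular":[0,0,0],"fingers":0},{"dp":[0.01,0.003,0.22],"angular":[0,0,0],"fingers":0},{"dp":[0.01,0.003,0.29],"angular":[0,0,0],"fingers":0},{"dp":[0.01,0.003,0.318],"angular":[0,0,0],"fingers":0},{"dp":[0.01,0.003,0.318],"angular":[0,0,0],"fingers":0},{"dp":[0.01,0.003,0.318],"angular":[0,0,0],"fingers":0.1},{"dp":[0.01,0.003,0.318],"angular":[0,0,0],"fingers":0.2},{"dp":[0.01,0.003,0.318],"angular":[0,0,0],"fingers":0.25}]' --newtons 40

```text
time: 19.85
tool_pos: [559.1, -249.8, -2.2]
tcp_rot: [180.0, 0.0, 120.2]
ft_force: [1.5, -0.3, 0.9]
finger_gap: 64.1
grip_force: 0.0
```

step_arm --targets '[{"dp":[0,0,0],"angular":[0,0,0],"fingers":0.3},{"dp":[0,0,0],"angular":[0,0,0],"fingers":0.35},{"dp":[0,0,0],"angular":[0,0,0],"fingers":0.4},{"dp":[0,0,0],"angular":[0,0,0],"fingers":0.4},{"dp":[0,0,0],"angular":[0,0,0],"fingers":0.4},{"dp":[0,0,0],"angular":[0,0,0],"fingers":0.4},{"dp":[0,0,0],"angular":[0,0,0],"fingers":0.4},{"dp":[0,0,0],"angular":[0,0,0],"fingers":0.4}]'

```text
time: 20.85
tool_pos: [559.1, -249.8, -1.8]
tcp_rot: [180.0, 0.0, 120.2]
ft_force: [-2.5, 1.3, 6.2]
finger_gap: 59.6
grip_force: 41.9
```

```bash
python3 -c "
from dots import *
s=sense();print(s['ft_force'],s['finger_gap'],s['grip_force'])
c,p,im=look('w10',16.5,[559,-250])
plan([605,-100,170],120.2);plan([625,-36,170],120.2)"
```

```text
[-2.48674558  1.29040004  6.15079697] 59.57911823981862 41.852294046693714
20.85 [ 559.1  -249.84   -1.83] [1.7998e+02 4.0000e-02 1.2019e+02]
(np.int32(106), [255.7, 229.3], [538.0, -234.5, 16.5], np.float64(26.2), np.float64(143.6))
(np.int32(92), [342.0, 287.6], [583.2, -239.1, 16.5], np.float64(26.6), np.float64(24.3))
(np.int32(79), [247.6, 324.1], [556.6, -275.9, 16.5], np.float64(26.0), np.float64(-95.2))
mean [ 559.3 -249.8] r [26.2 26.2 26.2] phase [24.2 24.2 24.2]
from [ 559.1 -249.9   -1.8] dp [ 0.5316  0.5756 -0.8594] ang [ 0.0001  0.0002 -0.0001]
from [ 559.1 -249.9   -1.8] dp [ 0.7579  0.8229 -0.8595] ang [ 0.0001  0.0002 -0.0001]
```

step_arm --targets '[{"dp":[0,0,-0.1],"angular":[0,0,0],"fingers":0.4},{"dp":[0,0,-0.3],"angular":[0,0,0],"fingers":0.4},{"dp":[0,0,-0.55],"angular":[0,0,0],"fingers":0.4},{"dp":[0.08,0.08,-0.75],"angular":[0,0,0.03],"fingers":0.4},{"dp":[0.24,0.25,-0.91],"angular":[0,0,0.06],"fingers":0.4},{"dp":[0.4,0.42,-0.91],"angular":[0,0,0.09],"fingers":0.4},{"dp":[0.56,0.59,-0.91],"angular":[0,0,0.127],"fingers":0.4},{"dp":[0.676,0.706,-0.91],"angular":[0,0,0.127],"fingers":0.4}]'

```text
time: 21.9
tool_pos: [613.3, -59.8, 180.9]
tcp_rot: [179.9, 0.0, 97.3]
ft_force: [0.1, -1.1, -0.5]
finger_gap: 60.0
grip_force: 43.9
```

step_arm --targets '[{"dp":[0,0,0],"angular":[0,0,0],"fingers":0.4},{"dp":[0,0,0],"angular":[0,0,0],"fingers":0.4},{"dp":[0,0,0],"angular":[0,0,0],"fingers":0.4},{"dp":[0,0,0],"angular":[0,0,0],"fingers":0.4},{"dp":[0,0,0],"angular":[0,0,0],"fingers":0.4},{"dp":[0,0,0],"angular":[0,0,0],"fingers":0.4},{"dp":[0,0,0],"angular":[0,0,0],"fingers":0.4},{"dp":[0,0,0],"angular":[0,0,0],"fingers":0.4}]'

```text
time: 22.9
tool_pos: [612.8, -61.7, 179.3]
tcp_rot: [-180.0, -0.0, 97.3]
ft_force: [0.2, 0.3, -1.0]
finger_gap: 59.7
grip_force: 43.9
```

```bash
python3 -c "
from dots import *
c,p,im=look('w11',88,[606.3,-8],36,20)
s=sense();z=s['tool_pos'][2]+1.9+16.5
print('ring in hand');three(dots(im,p,z,s['tool_pos'],32))
# glass top edge ellipse
g=masks_of('wrist','glass')[:1]
for r in g:
    cc=max(cv2.findContours(r['pixels'].astype(np.uint8),0,1)[0],key=len);e=cv2.fitEllipse(cc);print(e,[onz(p,e[0],h).round(1) for h in(102,104.5)])
x,y=map(int,proj(p,[606,-8,100])[0])
cv2.imwrite('pics/w11c.png',cv2.resize(im[max(0,y-60):y+140,max(0,x-100):x+100],None,fx=3,fy=3,interpolation=cv2.INTER_CUBIC));print(x,y)
"
```

```text
22.9 [612.79 -61.74 179.28] [-180.     -0.     97.33]
(np.int32(23), [266.4, 103.6], [592.2, 14.8, 88.0], np.float64(26.8), np.float64(121.7))
(np.int32(23), [319.4, 142.6], [633.1, -7.0, 88.0], np.float64(26.8), np.float64(2.2))
(np.int32(17), [260.0, 169.1], [592.9, -31.5, 88.0], np.float64(27.0), np.float64(-119.6))
mean [606.1  -7.9] r [26.6 27.  27. ] phase [1.4 1.9 0.8]
ring in hand
mean [613.1 -61.7] r [26.2 26.2 26.2] phase [1.4 1.5 1.4]
((281.9782409667969, 139.96142578125), (57.16062545776367, 59.39905548095703), 9.133116722106934) [array([606.1,  -7.8, 102. ]), array([606.1,  -7.7, 104.5])]
281 140
```

View pics/w11c.png

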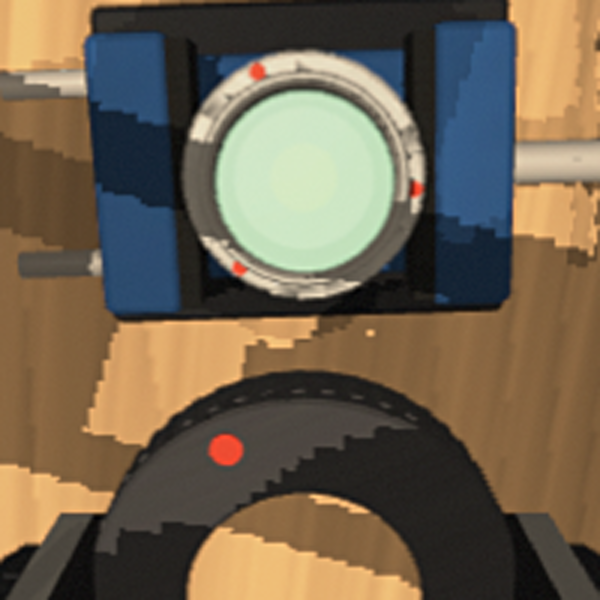

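```bash
python3 -c "
from h import *
plan([605.8,-7.9,106],97.3)"
```

```text
from [612.8 -61.7 179.3] dp [ 2.714e-01 -2.000e-04  3.664e-01] ang [-0.     -0.      0.0002]
```

step_arm --targets '[{"dp":[0.1,0,0],"angular":[0,0,0],"fingers":0.4},{"dp":[0.2,0,0],"angular":[0,0,0],"fingers":0.4},{"dp":[0.271,0,0.03],"angular":[0,0,0],"fingers":0.4},{"dp":[0.271,0,0.13],"angular":[0,0,0],"fingers":0.4},{"dp":[0.271,0,0.23],"angular":[0,0,0],"fingers":0.4},{"dp":[0.271,0,0.32],"angular":[0,0,0],"fingers":0.4},{"dp":[0.271,0,0.35],"angular":[0,0,0],"fingers":0.4},{"dp":[0.271,0,0.366],"angular":[0,0,0],"fingers":0.4}]'

```text
time: 24.0
tool_pos: [605.8, -8.4, 105.5]
tcp_rot: [-180.0, -0.0, 97.3]
ft_force: [0.6, -0.4, -0.4]
finger_gap: 60.1
grip_force: 43.9
```

step_arm --targets '[{"dp":[0,0,0],"angular":[0,0,0],"fingers":0.4},{"dp":[0,0,0.005],"angular":[0,0,0],"fingers":0.4},{"dp":[0,0,0.012],"angular":[0,0,0],"fingers":0.4},{"dp":[0,0,0.02],"angular":[0,0,0],"fingers":0.4},{"dp":[0,0,0.028],"angular":[0,0,0],"fingers":0.4},{"dp":[0,0,0.035],"angular":[0,0,0],"fingers":0.4},{"dp":[0,0,0.035],"angular":[0,0,0],"fingers":0.4},{"dp":[0,0,0.035],"angular":[0,0,0],"fingers":0.4}]'

```text
time: 25.0
tool_pos: [605.9, -8.0, 99.1]
tcp_rot: [-180.0, -0.0, 97.3]
ft_force: [0.1, 0.2, -1.3]
finger_gap: 60.0
grip_force: 43.9
```

```bash
python3 -c "
from dots import *
s=sense();print(s['ft_force'],s['wrist_torque'],s['finger_gap'])
c,p,im=look('w12',117.3,[606,-8],35)
plan([605.8,-7.9,95],97.3)"
```

```text
[ 0.14485077  0.22936014 -1.28761927] [-0.01611934  0.06600182  0.03937917] 59.97689239970928
25.0 [605.88  -8.02  99.12] [-180.     -0.     97.33]
(np.int32(5), [258.6, 206.6], [592.6, 24.1, 117.3], np.float64(34.8), np.float64(112.6))
(np.int32(106), [255.7, 229.3], [592.5, 14.4, 117.3], np.float64(26.2), np.float64(121.1))
(np.int32(91), [342.0, 287.6], [632.4, -7.5, 117.3], np.float64(26.4), np.float64(1.1))
(np.int32(78), [247.7, 324.1], [593.6, -31.1, 117.3], np.float64(26.2), np.float64(-118.2))
mean [606.2  -8.1] r [26.3 26.2 26.2] phase [1.3 1.2 1.4]
from [605.9  -8.   99.2] dp [ 0.0006 -0.0005  0.0208] ang [ 0.     -0.      0.0001]
```

step_arm --targets '[{"dp":[0,0,0.005],"angular":[0,0,0],"fingers":0.4},{"dp":[0,0,0.01],"angular":[0,0,0],"fingers":0.4},{"dp":[0,0,0.015],"angular":[0,0,0],"fingers":0.4},{"dp":[0,0,0.018],"angular":[0,0,0],"fingers":0.4},{"dp":[0,0,0.018],"angular":[0,0,0],"fingers":0.4},{"dp":[0,0,0.018],"angular":[0,0,0],"fingers":0.4},{"dp":[0,0,0.018],"angular":[0,0,0],"fingers":0.4},{"dp":[0,0,0.018],"angular":[0,0,0],"fingers":0.4}]'

```text
time: 26.05
tool_pos: [605.9, -8.0, 95.5]
tcp_rot: [180.0, 0.0, 97.3]
ft_force: [-1.1, -0.7, -0.9]
finger_gap: 60.2
grip_force: 43.9
```

step_arm --targets '[{"dp":[0,0,0.006],"angular":[0,0,0],"fingers":0.4},{"dp":[0,0,0.012],"angular":[0,0,0],"fingers":0.4},{"dp":[0,0,0.018],"angular":[0,0,0],"fingers":0.4},{"dp":[0,0,0.023],"angular":[0,0,0],"fingers":0.4},{"dp":[0,0,0.026],"angular":[0,0,0],"fingers":0.4},{"dp":[0,0,0.028],"angular":[0,0,0],"fingers":0.4},{"dp":[0,0,0.028],"angular":[0,0,0],"fingers":0.4},{"dp":[0,0,0.028],"angular":[0,0,0],"fingers":0.4}]'

```text
time: 27.05
tool_pos: [605.9, -8.0, 89.9]
tcp_rot: [180.0, 0.0, 97.3]
ft_force: [0.5, -0.2, -1.0]
finger_gap: 59.6
grip_force: 43.9
```

```bash
python3 -c "
from h import *
s=sense();print(s['time'],s['ft_force'],s['wrist_torque'],s['tool_pos'])"
```

```text
27.05 [ 0.52775967 -0.17444624 -0.98861316] [ 0.01739245  0.01060795 -0.02508301] [605.91321378  -8.03167689  89.94221546]
```

step_arm --targets '[{"dp":[0,0,0.003],"angular":[0,0,0.02],"fingers":0.4},{"dp":[0,0,0.003],"angular":[0,0,0.045],"fingers":0.4},{"dp":[0,0,0.003],"angular":[0,0,0.07],"fingers":0.4},{"dp":[0,0,0.003],"angular":[0,0,0.095],"fingers":0.4},{"dp":[0,0,0.003],"angular":[0,0,0.12],"fingers":0.4},{"dp":[0,0,0.003],"angular":[0,0,0.14],"fingers":0.4},{"dp":[0,0,0.003],"angular":[0,0,0.15],"fingers":0.4},{"dp":[0,0,0.003],"angular":[0,0,0.15],"fingers":0.4}]'

```text
time: 28.05
tool_pos: [605.9, -8.0, 89.3]
tcp_rot: [180.0, 0.0, 70.4]
ft_force: [1.2, -0.3, -1.2]
finger_gap: 60.2
grip_force: 43.9
```

```bash
cat > f.py <<'E'
from dots import *
import sys
s=sense();print(round(s['time'],2),*[np.round(s[k],2) for k in('ft_force','wrist_torque','tool_pos','tcp_rot','finger_gap')])
look(sys.argv[1],s['tool_pos'][2]+1.8+16.5,[606,-8],28)
E
python3 f.py w13
```

```text
28.05 [ 1.24 -0.27 -1.2 ] [-0.04  0.04 -0.01] [605.9   -8.04  89.33] [180.     0.    70.36] 60.23
28.05 [605.9   -8.04  89.33] [180.     0.    70.36]
(np.int32(104), [255.8, 229.4], [604.2, 18.2, 107.6], np.float64(26.2), np.float64(93.9))
(np.int32(91), [342.0, 287.6], [629.9, -19.4, 107.6], np.float64(26.5), np.float64(-25.5))
(np.int32(83), [247.7, 324.2], [584.6, -22.9, 107.6], np.float64(26.0), np.float64(-145.2))
mean [606.2  -8. ] r [26.3 26.3 26.2] phase [94.4 94.3 94.5]
```

step_arm --targets '[{"dp":[0,0,0],"angular":[0,0,0.01],"fingers":0.4},{"dp":[0,0,0.001],"angular":[0,0,0.02],"fingers":0.4},{"dp":[0,0,0.001],"angular":[0,0,0.03],"fingers":0.4},{"dp":[0,0,0.001],"angular":[0,0,0.04],"fingers":0.4},{"dp":[0,0,0.001],"angular":[0,0,0.045],"fingers":0.4},{"dp":[0,0,0.001],"angular":[0,0,0.045],"fingers":0.4},{"dp":[0,0,0.001],"angular":[0,0,0.045],"fingers":0.4},{"dp":[0,0,0.001],"angular":[0,0,0.045],"fingers":0.4}]'

```text
time: 29.1
tool_pos: [605.9, -8.0, 89.1]
tcp_rot: [180.0, 0.0, 62.2]
ft_force: [0.3, 0.5, -0.7]
finger_gap: 60.2
grip_force: 44.0
```

```bash
python3 f.py w14
```

```text
29.1 [ 0.28  0.51 -0.68] [-0.06  0.01  0.  ] [605.89  -8.05  89.14] [180.     0.    62.24] 60.24
29.1 [605.89  -8.05  89.14] [180.     0.    62.24]
(np.int32(105), [255.8, 229.3], [608.0, 18.2, 107.4], np.float64(26.3), np.float64(85.6))
(np.int32(92), [342.0, 287.6], [628.1, -22.6, 107.4], np.float64(26.5), np.float64(-33.4))
(np.int32(83), [247.8, 324.3], [582.8, -19.7, 107.4], np.float64(26.0), np.float64(-153.3))
mean [606.3  -8. ] r [26.3 26.2 26.2] phase [86.3 86.2 86.4]
```

step_arm --targets '[{"dp":[0,0,0.0005],"angular":[0,0,0.007],"fingers":0.4},{"dp":[0,0,0.001],"angular":[0,0,0.014],"fingers":0.4},{"dp":[0,0,0.0015],"angular":[0,0,0.02],"fingers":0.4},{"dp":[0,0,0.0015],"angular":[0,0,0.022],"fingers":0.4},{"dp":[0,0,0.0015],"angular":[0,0,0.022],"fingers":0.4},{"dp":[0,0,0.0015],"angular":[0,0,0.022],"fingers":0.4},{"dp":[0,0,0.0015],"angular":[0,0,0.022],"fingers":0.4},{"dp":[0,0,0.0015],"angular":[0,0,0.022],"fingers":0.4}]'

```text
time: 30.15
tool_pos: [606.0, -8.1, 88.9]
tcp_rot: [180.0, -0.0, 58.3]
ft_force: [-0.4, -0.4, 2.6]
finger_gap: 60.0
grip_force: 44.2
```

```bash
python3 f.py w15|head -1
```

```text
30.15 [-0.41 -0.4   2.56] [-0.03  0.01  0.03] [605.97  -8.07  88.91] [ 1.7999e+02 -1.0000e-02  5.8270e+01] 60.04
```

step_arm --targets '[{"dp":[0,0,0],"angular":[0,0,0.006],"fingers":0.4},{"dp":[0,0,0],"angular":[0,0,0.012],"fingers":0.4},{"dp":[0,0,0],"angular":[0,0,0.018],"fingers":0.4},{"dp":[0,0,0],"angular":[0,0,0.022],"fingers":0.4},{"dp":[0,0,0],"angular":[0,0,0.022],"fingers":0.4},{"dp":[0,0,0],"angular":[0,0,0.022],"fingers":0.4},{"dp":[0,0,0],"angular":[0,0,0.022],"fingers":0.4},{"dp":[0,0,0],"angular":[0,0,0.022],"fingers":0.4}]'

```text
time: 31.2
tool_pos: [605.9, -8.1, 88.8]
tcp_rot: [180.0, 0.0, 54.3]
ft_force: [0.6, -0.1, 3.4]
finger_gap: 59.9
grip_force: 44.2
```

```bash
python3 f.py w16
```

```text
31.2 [ 0.63 -0.05  3.35] [-0.08 -0.01  0.07] [605.86  -8.06  88.79] [180.     0.    54.31] 59.93
31.2 [605.86  -8.06  88.79] [180.     0.    54.31]
(np.int32(101), [255.8, 229.5], [611.6, 17.6, 107.1], np.float64(26.2), np.float64(77.8))
(np.int32(92), [342.0, 287.7], [625.9, -25.5, 107.1], np.float64(26.5), np.float64(-41.4))
(np.int32(84), [247.8, 324.4], [581.4, -16.4, 107.1], np.float64(26.0), np.float64(-161.1))
mean [606.3  -8.1] r [26.2 26.2 26.2] phase [78.3 78.4 78.4]
```

step_arm --targets '[{"dp":[0,0,0],"angular":[0,0,0.006],"fingers":0.4},{"dp":[0,0,0],"angular":[0,0,0.012],"fingers":0.4},{"dp":[0,0,0],"angular":[0,0,0.018],"fingers":0.4},{"dp":[0,0,0],"angular":[0,0,0.022],"fingers":0.4},{"dp":[0,0,0],"angular":[0,0,0.022],"fingers":0.4},{"dp":[0,0,0],"angular":[0,0,0.022],"fingers":0.4},{"dp":[0,0,0],"angular":[0,0,0.022],"fingers":0.4},{"dp":[0,0,0],"angular":[0,0,0.022],"fingers":0.4}]'

```text
time: 32.25
tool_pos: [605.8, -8.0, 88.7]
tcp_rot: [-180.0, 0.0, 50.3]
ft_force: [-1.0, -0.7, 1.7]
finger_gap: 59.7
grip_force: 44.1
```

```bash
python3 f.py w17
```

```text
32.25 [-1.03 -0.69  1.7 ] [-0.14  0.1   0.11] [605.81  -8.05  88.72] [-1.7999e+02  1.0000e-02  5.0350e+01] 59.73
32.25 [605.81  -8.05  88.72] [-1.7999e+02  1.0000e-02  5.0350e+01]
(np.int32(99), [255.9, 229.5], [613.3, 17.2, 107.0], np.float64(26.2), np.float64(73.8))
(np.int32(92), [342.0, 287.7], [624.6, -26.9, 107.0], np.float64(26.5), np.float64(-45.5))
(np.int32(84), [247.8, 324.4], [580.8, -14.7, 107.0], np.float64(26.1), np.float64(-165.1))
mean [606.2  -8.1] r [26.3 26.3 26.3] phase [74.4 74.4 74.5]
```

step_arm --targets '[{"dp":[0,0,0.0005],"angular":[0,0,0.006],"fingers":0.4},{"dp":[0,0,0.001],"angular":[0,0,0.012],"fingers":0.4},{"dp":[0,0,0.0015],"angular":[0,0,0.018],"fingers":0.4},{"dp":[0,0,0.0015],"angular":[0,0,0.022],"fingers":0.4},{"dp":[0,0,0.0015],"angular":[0,0,0.022],"fingers":0.4},{"dp":[0,0,0.0015],"angular":[0,0,0.022],"fingers":0.4},{"dp":[0,0,0.0015],"angular":[0,0,0.022],"fingers":0.4},{"dp":[0,0,0.0015],"angular":[0,0,0.022],"fingers":0.4}]'

```text
time: 33.3
tool_pos: [605.9, -8.0, 88.5]
tcp_rot: [-180.0, -0.0, 46.4]
ft_force: [-0.7, -0.1, 2.9]
finger_gap: 59.8
grip_force: 44.2
```

```bash
python3 f.py w18
```

```text
33.3 [-0.74 -0.11  2.91] [-0.05  0.17  0.14] [605.87  -8.01  88.51] [-180.     -0.     46.39] 59.85
33.3 [605.87  -8.01  88.51] [-180.     -0.     46.39]
(np.int32(102), [255.8, 229.4], [615.1, 16.7, 106.8], np.float64(26.3), np.float64(69.8))
(np.int32(91), [342.0, 287.6], [623.3, -28.0, 106.8], np.float64(26.4), np.float64(-49.2))
(np.int32(85), [247.9, 324.4], [580.5, -12.9, 106.8], np.float64(26.0), np.float64(-169.1))
mean [606.3  -8.1] r [26.3 26.2 26.2] phase [70.4 70.5 70.6]
```

step_arm --targets '[{"dp":[0,0,0],"angular":[0,0,0.006],"fingers":0.4},{"dp":[0,0,0],"angular":[0,0,0.012],"fingers":0.4},{"dp":[0,0,0],"angular":[0,0,0.018],"fingers":0.4},{"dp":[0,0,0],"angular":[0,0,0.022],"fingers":0.4},{"dp":[0,0,0],"angular":[0,0,0.022],"fingers":0.4},{"dp":[0,0,0],"angular":[0,0,0.022],"fingers":0.4},{"dp":[0,0,0],"angular":[0,0,0.022],"fingers":0.4},{"dp":[0,0,0],"angular":[0,0,0.022],"fingers":0.4}]'

```text
time: 34.35
tool_pos: [605.8, -8.1, 88.4]
tcp_rot: [-180.0, 0.0, 42.4]
ft_force: [-1.0, -0.6, 0.3]
finger_gap: 60.1
grip_force: 44.0
```

```bash
python3 f.py w19
```

```text
34.35 [-0.99 -0.62  0.26] [-0.27  0.01  0.22] [605.8   -8.06  88.37] [-1.7999e+02  1.0000e-02  4.2430e+01] 60.07
34.35 [605.8   -8.06  88.37] [-1.7999e+02  1.0000e-02  4.2430e+01]
(np.int32(101), [255.8, 229.5], [616.7, 15.9, 106.7], np.float64(26.2), np.float64(65.9))
(np.int32(91), [342.0, 287.6], [621.8, -29.2, 106.7], np.float64(26.5), np.float64(-53.3))
(np.int32(85), [247.9, 324.4], [580.1, -11.2, 106.7], np.float64(26.1), np.float64(-173.0))
mean [606.2  -8.2] r [26.3 26.2 26.3] phase [66.4 66.6 66.6]
```

step_arm --targets '[{"dp":[0,0,0],"angular":[0,0,0.004],"fingers":0.4},{"dp":[0,0,0],"angular":[0,0,0.004],"fingers":0.35},{"dp":[0,0,0],"angular":[0,0,0.004],"fingers":0.25},{"dp":[0,0,0],"angular":[0,0,0.004],"fingers":0.1},{"dp":[0,0,0],"angular":[0,0,0.004],"fingers":0},{"dp":[0,0,0],"angular":[0,0,0.004],"fingers":0},{"dp":[0,0,0],"angular":[0,0,0.004],"fingers":0},{"dp":[0,0,0],"angular":[0,0,0.004],"fingers":0}]'

```text
time: 35.4
tool_pos: [605.9, -8.0, 88.5]
tcp_rot: [180.0, -0.0, 41.7]
ft_force: [0.1, -0.3, -0.3]
finger_gap: 85.4
grip_force: 0.0
```

```bash
python3 f.py w20; python3 -c "
from h import *
plan([605.8,-8,88.4],42.4)"
```

```text
35.4 [ 0.13 -0.26 -0.34] [ 0.01  0.05 -0.02] [605.88  -8.04  88.52] [180.    -0.    41.71] 85.38
35.4 [605.88  -8.04  88.52] [180.    -0.    41.71]
(np.int32(100), [255.4, 229.6], [616.9, 16.0, 106.8], np.float64(26.3), np.float64(65.5))
(np.int32(89), [342.0, 287.4], [621.7, -29.3, 106.8], np.float64(26.5), np.float64(-53.6))
(np.int32(83), [248.0, 324.4], [580.2, -10.9, 106.8], np.float64(26.0), np.float64(-173.7))
mean [606.3  -8.1] r [26.3 26.2 26.2] phase [66.2 66.  66.2]
from [605.8  -8.   88.5] dp [-0.0001 -0.0002  0.0004] ang [-0.      0.     -0.0039]
```

step_arm --targets '[{"dp":[0,0,-0.05],"angular":[0,0,0],"fingers":0},{"dp":[0,0,-0.15],"angular":[0,0,0],"fingers":0},{"dp":[0,0,-0.3],"angular":[0,0,0],"fingers":0},{"dp":[0,0,-0.45],"angular":[0,0,0],"fingers":0},{"dp":[0,0,-0.5],"angular":[0,0,0],"fingers":0},{"dp":[0,0,-0.5],"angular":[0,0,0],"fingers":0},{"dp":[0,0,-0.5],"angular":[0,0,0],"fingers":0},{"dp":[0,0,-0.5],"angular":[0,0,0],"fingers":0}]'

```text
time: 36.45
tool_pos: [605.0, -8.0, 186.9]
tcp_rot: [-179.9, 0.1, 41.7]
ft_force: [-0.5, -0.2, 0.5]
finger_gap: 85.2
grip_force: 0.0
```

```bash
python3 -c "
from dots import *
c,p,im=look('w21',106.8,[606,-8],30)
x,y=map(int,proj(p,[606,-8,100])[0])
cv2.imwrite('pics/w21c.png',cv2.resize(im[y-70:y+70,x-90:x+90],None,fx=4,fy=4,interpolation=cv2.INTER_CUBIC))"
```

```text
36.45 [605.02  -7.96 186.86] [-1.7989e+02  1.0000e-01  4.1710e+01]
(np.int32(33), [267.6, 182.5], [616.9, 16.0, 106.8], np.float64(26.4), np.float64(65.5))
(np.int32(34), [318.9, 218.5], [621.7, -29.2, 106.8], np.float64(26.4), np.float64(-53.5))
(np.int32(34), [262.3, 242.5], [580.2, -10.7, 106.8], np.float64(26.0), np.float64(-174.0))
mean [606.3  -8. ] r [26.2 26.2 26.2] phase [66.  66.  66.1]
```

View pics/w21c.png

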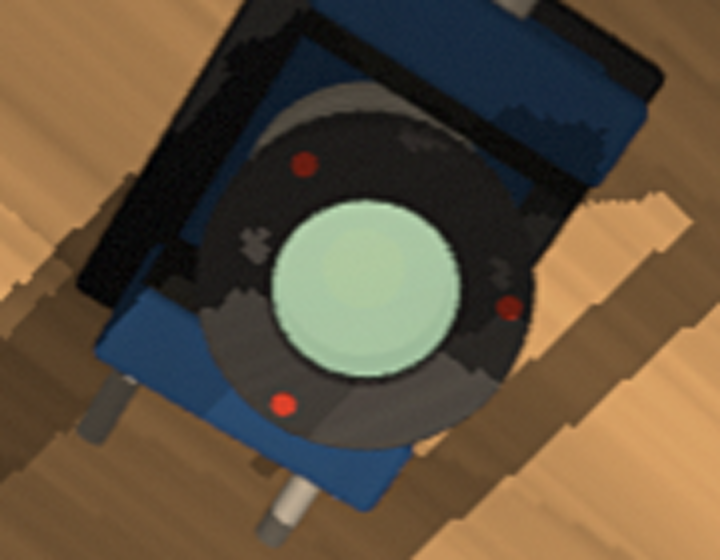

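The ring lies flat and centred over the glass, and the gripper is clear. Its dots are unmoved at a phase of 66°, so the thread is holding.

```bash
python3 -c "
from bench import *
print(hand_in())"
```

```text
the job is handed in; nothing more can be done
None
```

The glass is seated flat on its seal and the ring is screwed down over it. I estimate the clamp at about 11 N from its roughly 0.75 mm draw-down, not from a direct measurement. The job was handed in at about 36.5 s with the gripper clear; no verdict came back.

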